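Hold the drip feeder's bayonet cap at its half-turn vent position

ROBOT

A 6-joint arm with a two-finger parallel gripper is mounted at the origin on the work surface. World frame = base frame: x ahead of the robot, y to its left, z up, the work surface at z = 0. Lengths are in m, angles in rad, forces in N, time in s.
With the tool pointing down it reaches from about 0.35 to 1 m from the base axis. Payload 7.1 kg.
Tool frame: the origin (TCP) lies between the finger pads; the fingertips stand 22 mm ahead of it and the grasp point (between the pads) lies 3 mm ahead of it; x points along the fingers, y is the direction in which the jaws open and shut, and the axes are right-handed (so a half turn about x gives the same grasp; the last joint's range is limited). The gripper opens to 85 mm and grips with 20 to 120 N. Pads are 22 mm wide; open, the fingers measure 114 mm over their backs; the gripper's body (76 mm by 85 mm) begins 54 mm behind the grasp point. The pads swing forward as they close: fully open they stand 13 mm farther back than shut.
Start: joints at [1.292, 0.423, 1.63, -0, 1.089, -0.019], TCP at [0.161, 0.604, 0.253] pointing down, gripper open.
Joint ranges: [-3, 3], [-0.9, 2.11], [0.09, 2.58], [-1.31, 4.45], [0.11, 2.69], [-2.54, 2.54]. Speed limits (rad/s): [2.39, 2.39, 3.01, 3.14, 3.14, 3.14].

INTERFACE

Orientations are given as a rotation vector (axis times angle).
In Python, from rig import manip gives the robot as it stands. The module is installed in compiled form; this text tells all that it offers. Calls block until the motion is done:
- manip.move_to(position, orientation): joint-space move of the TCP to a pose.
- manip.servo_line(position, orientation=None, rate=0.15): straight line of the TCP; orientation=None keeps the orientation; rate is the mean speed in m/s.
- manip.set_joints(angles): joint-space move.
- manip.command_gripper(opening, f_grip=None): finger opening in m; f_grip is the grip in N (None keeps the last); returns when the fingers have stopped.
- manip.hold(seconds).
- manip.solve_ik(position, orientation): joint angles nearest the present ones, or None.
- manip.camera(name): name is "scene" or "side" or "wrist"; returns a dict with "image" (480x640x3 uint8, red, green, blue), "fx", "fy", "cx", "cy" (pixels), "cam_to_world" (4x4, takes a point from camera to world coordinates); the wrist camera has in their place "mount" (4x4, takes a point from camera to tool coordinates, whose origin is the TCP and whose axes are the tool frame's). Camera axes: x right, y down, z forward; pixel columns grow to the right and rows downward; lengths in m; the calibration is good to about 2 mm. A picture is of the moment at which its call begins: read the wrist's pose just before it. There is no depth.
A pose or a line that the arm cannot do raises manip.IKError and nothing moves.
- manip.sign_off(): hands the job in, once; it reports no verdict.
Readings, each from a call of its own:
- manip.get_time(): time.
- manip.get_joint_positions(): joint angles.
- manip.get_joint_vel(): joint speeds.
- manip.get_tau(): joint torques, N m.
- manip.get_position(): TCP position.
- manip.get_ee_rot(): TCP orientation.
- manip.get_contact_force(): force on the tool from outside, world axes, zero at the start.
- manip.get_torque(): the same for the moment, N m.
- manip.get_width(): finger opening in m.
Only numpy, scipy, OpenCV 4.12 (cv2) and the standard library are available. Lean on these libraries where they do the work, as an engineer would, in place of code of your own. Each camera call takes 0.05 s, during which the arm holds its last target. There are 200 camera calls.

TASK

Get the drip feeder ready to bleed: slide the loose aluminium spacer ring over the feeder's upright neck so it sits down flat on the spring seat, and let go of it; then set the slotted bayonet cap over the neck with its bar in line with the cross pin, push it down against the spring and turn it clockwise (seen from above) half-way to its lock, that is about 45 degrees, to the long raised marks. Never let it go on round to where it clicks into the lock; finish while still gripping the cap's bar and holding the cap still there, and leave everything else on the ledge where it stands.

Things in the scene. Friction and masses are not known exactly. Their poses are not given: they have to be found in the camera images.
- feeder: Drip feeder fixed to the ledge: round grey tank 120 mm across, 50 mm high; origin at the centre of its underside, z up. Its flat top has raised marks 37 to 55 mm from the axis, on both sides: short bars along the pin line (feeder +x and -x), long bars 45 degrees clockwise of it (half-turn), round studs 90 degrees clockwise (lock). Low spout at +x.
- neck_top (a point): Centre of the top of the feeder's upright steel neck, on the feeder's axis, 121 mm above the ledge; axes as the feeder. The neck is 26 mm in diameter and tapers from 112 mm height to 16 mm across at the top.
- pin (a point): Centre of the 6 mm thick steel cross pin through the neck, 106 mm above the ledge; it runs along the feeder's x axis, 37 mm from tip to tip.
- seat (a joint): Spring seat round the foot of the neck: dark steel disc 54 mm across, its top 64 mm above the ledge when free, with a tapered centring hub 39 mm in diameter and 7 mm high. Value: how far it is pressed down, 0 (free) to 0.012 m. Spring: 3 N when just touched plus 0.5 N per mm.
- ring_center (a point): Loose aluminium spacer ring: outside diameter 58 mm, bore 42 mm, 30 mm high, about 90 g, lying flat on the ledge. Point at its centre, 15 mm up; z is the bore axis. Seated on the free spring seat its top is 94 mm above the ledge.
- cap_center (a point): Loose grey bayonet cap, about 100 g, 54 mm in diameter, 74 mm high in all, standing open side down. Point on its axis, 37 mm above its lower rim; z up. The round part is 46 mm high; on it stands a grip bar 54 mm long, 16 mm wide, 28 mm high, along the cap's x axis. The cap is the same turned by 180 degrees.
- cap_rim (a point): Centre of the cap's lower rim. A bore 29 mm wide, 40 mm deep fits over the neck. Two J slots go through the wall, a half turn apart: entry slots about 10 mm wide, open at the rim in line with the bar, then level slots 14 to 25 mm above the rim in which the pin travels as the cap turns clockwise from above.
- cap_bar (a point): Middle of the cap's grip bar, 60 mm above the rim. Bar over pin, ring on the seat: the rim meets the ring 94 mm above the ledge; push it down at least 5 mm (about 6 N), at most 10 mm (hard stop), before turning. From 10 to 60 degrees of turn the pin keeps it down; from about 67 to 80 degrees the spring lifts it 4 mm into the lock notch; it stops at about 90.
- pots: Bystander: stack of three nested terracotta pots, 150 mm across, 220 mm high; origin at the centre of its underside.
- funnel: Bystander: red plastic funnel standing mouth down, 100 mm across, 115 mm high; origin at the centre of its underside.
- tagholder: Bystander: aluminium plant tag holder, foot 35 x 60 mm, 79 mm high; origin at the centre of its underside.
- peg: Bystander: wooden clothes peg lying flat, 72 x 10 x 14 mm, along its x axis; origin at the centre of its underside.
- bowl: Bystander: small white ceramic bowl, 104 mm across, 45 mm high; origin at the centre of its underside.
- bottle: Bystander: empty grey push dispenser bottle, 60 mm in diameter, 156 mm high; origin at the centre of its underside.
- smallpot: Bystander: small terracotta pot, 80 mm across, 70 mm high; origin at the centre of its underside.
Things that resemble listed ones, but are neither listed nor needed, are in the scene too. What is shaped like the part that bears ring_center but red is not meant. What is shaped like the part that bears cap_center but purple is not meant.

How it is judged:
On the way, in this order (a step that is already met when the one before it is completed fails the run):
1. the ring is over the neck, flat on the spring seat, and released (horizontal distance between ring_center and neck_top below 0.004 m and z of ring_center in the frame of feeder below 0.082 m and angle between ring_center's own z axis and vertical below 0.1 rad and contact force between the fingers and ring below 0.1 N), for 0.2 s.
2. the cap is on the neck and pushed down past the pin (horizontal distance between cap_center and neck_top below 0.005 m and z of cap_center in the frame of feeder below 0.1285 m and angle between cap_center's own z axis and vertical below 0.12 rad and horizontal distance between ring_center and neck_top below 0.004 m and z of ring_center in the frame of feeder below 0.082 m and angle between ring_center's own z axis and vertical below 0.1 rad), for 0.05 s.
At the end, for the whole second after the job is handed in: Ring within 4 mm of the neck's axis, flat on the seat; cap over it within 5 mm, upright to 7 degrees, rim at most 91.5 mm up, seat pressed over 2.5 mm, bar 33 to 57 degrees from the pin line, still, gripped by the fingers with over 2 N (all of step 2 and angle between the x axis of cap_center and the x axis of feeder, either way round between 0.575 and 0.995 rad and value of joint seat above 0.0025 m and contact force between the fingers and cap above 2 N and linear speed of cap below 0.02 m/s and angular speed of cap below 0.15 rad/s); the arm keeps its last pose, push and grip.
It fails at once if the cap is turned on into its lock (more than 72 degrees) (horizontal distance between cap_center and neck_top below 0.005 m and z of cap_center in the frame of feeder below 0.134 m and angle between the x axis of cap_center and the x axis of feeder, either way round above 1.26 rad).
It fails at once if a bystander is knocked or shifted more than 30 mm (distance of any of pots, funnel, tagholder, peg, bowl, bottle, smallpot from where it was at the start of the episode above 0.03 m).
It also fails if it takes over 61 s, if anything falls off the work surface, if the arm or the gripper's body presses on something with over 40 N, if the wrist force passes 120 N, or if a joint passes its speed limit or range.

## Working session

There is one attempt and no reset: what is moved stays moved. The work goes in short steps, each a Python script; the robot and the scene stay as the last script left them, time stands still between calls to the robot, and variables do not carry over. Pictures are saved under pics/ and viewed, about 8 in all and at most 12, crops included, and the job is handed in when it is done.

```bash
mkdir -p pics
python3 - <<'E'
from rig import manip
import cv2,numpy as np,pickle
d={}
for n in ("scene","side","wrist"):
    p=(manip.get_position(),manip.get_ee_rot())
    c=manip.camera(n); c["pose"]=p; d[n]=c
    cv2.imwrite(f"pics/{n}0.png",c["image"][:,:,::-1])
    print(n,c["fx"],c["cx"],c["cy"]); print(np.round(c.get("cam_to_world",c.get("mount")),3)); print(p)
pickle.dump(d,open("c0.pkl","wb"))
print(manip.get_time())
E
```

```text
scene 614.3644187547487 322.4581386065608 243.3180818027979
[[-0.587  0.654 -0.477  1.403]
 [ 0.81   0.478 -0.341  0.597]
 [ 0.004 -0.586 -0.81   1.516]
 [ 0.     0.     0.     1.   ]]
(array([0.16038856, 0.60353798, 0.2525357 ]), array([ 0.20273632,  1.56138469, -0.20514624]))
side 434.2217191275685 327.3615456384117 239.13056373799975
[[-0.975 -0.149  0.164  0.376]
 [-0.22   0.575 -0.788  0.786]
 [ 0.023 -0.804 -0.594  0.701]
 [ 0.     0.     0.     1.   ]]
(array([0.16039353, 0.60353891, 0.25256862]), array([ 0.20276512,  1.56135932, -0.20511272]))
wrist 389.3294936399192 320.271250797324 240.53118837011291
[[-0.001 -0.311  0.95  -0.122]
 [ 1.    -0.001  0.001 -0.   ]
 [ 0.001  0.95   0.311 -0.079]
 [ 0.     0.     0.     1.   ]]
(array([0.16039186, 0.60356955, 0.25261459]), array([ 0.20283958,  1.56137157, -0.20501769]))
0.15
```

View pics/scene0.png

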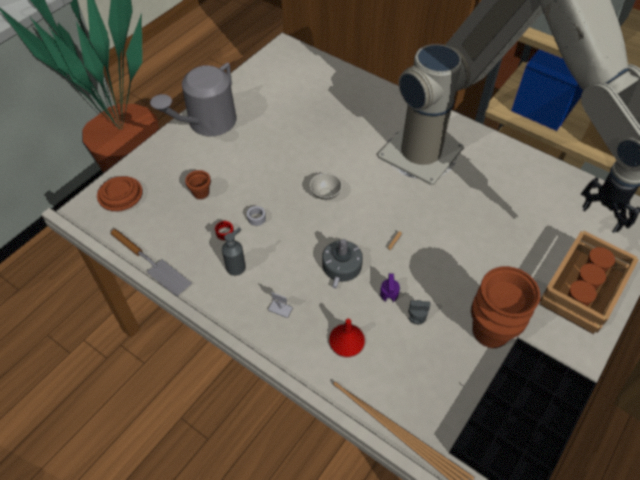

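View pics/side0.png

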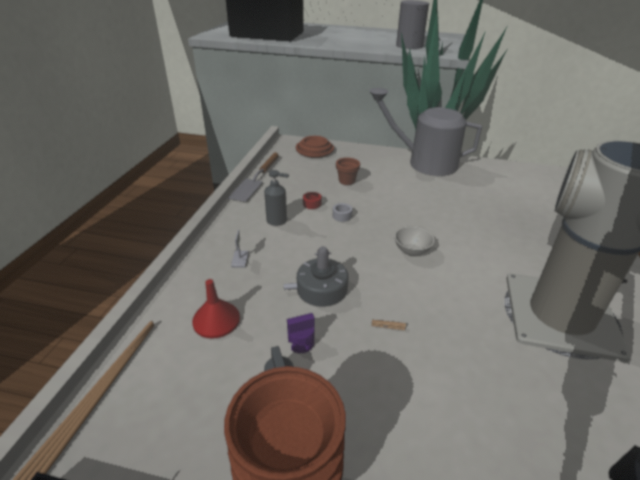

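```bash
cat > h.py <<'E'
from rig import manip
import cv2,numpy as np,pickle
from scipy.spatial.transform import Rotation as R
def ray(c,u,v,z):
    T=c["T"]; d=T[:3,:3]@np.array([(u-c["cx"])/c["fx"],(v-c["cy"])/c["fy"],1]); o=T[:3,3]
    return o+d*(z-o[2])/d[2]
def proj(c,P):
    p=np.linalg.inv(c["T"])@np.append(P,1); return p[0]/p[2]*c["fx"]+c["cx"],p[1]/p[2]*c["fy"]+c["cy"]
def down(a): # jaw axis along yaw a
    return R.from_matrix(np.array([[0,np.cos(a),np.sin(a)],[0,np.sin(a),-np.cos(a)],[-1,0,0]])).as_rotvec()
def look(name,fn):
    p,r=manip.get_position(),manip.get_ee_rot()
    c=manip.camera(name)
    if name=="wrist":
        T=np.eye(4);T[:3,:3]=R.from_rotvec(r).as_matrix();T[:3,3]=p; c["T"]=T@c["mount"]
    else: c["T"]=c["cam_to_world"]
    cv2.imwrite(f"pics/{fn}.png",c["image"][:,:,::-1]); pickle.dump(c,open(f"pics/{fn}.pkl","wb")); return c
E
python3 - <<'E'
from h import *
d=pickle.load(open("c0.pkl","rb"))
for c in d.values(): c["T"]=c.get("cam_to_world")
s,e=d["scene"],d["side"]
for n,p,q,z in [("ring",(256,214),(342,212),.015),("neck",(344,243),(322,250),.121),("cap",(419,305),(278,352),.06),("purple",(391,284),(301,320),.06),("peg",(394,240),(389,324),.01),("bowl",(324,186),(415,240),.02),("bottle",(232,238),(275,183),.13),("redring",(224,230),(312,200),.015),("funnel",(347,325),(211,283),.11),("pots",(506,290),(285,410),.22)]:
    print(n,ray(s,*p,z).round(3),ray(e,*q,z).round(3))
E
python3 -c "
import cv2
a=cv2.imread('pics/scene0.png')[180:340,200:450]
cv2.imwrite('pics/crop.png',cv2.resize(a,None,fx=3.2,fy=3.2,interpolation=2))"
```

```text
ring [ 0.551 -0.269  0.015] [ 0.554 -0.266  0.015]
neck [0.546 0.057 0.121] [0.539 0.057 0.121]
cap [0.56  0.318 0.06 ] [0.564 0.297 0.06 ]
purple [0.547 0.22  0.06 ] [0.544 0.211 0.06 ]
peg [0.379 0.131 0.01 ] [0.373 0.132 0.01 ]
bowl [ 0.336 -0.163  0.02 ] [ 0.338 -0.173  0.02 ]
bottle [ 0.722 -0.202  0.13 ] [ 0.725 -0.184  0.13 ]
redring [ 0.657 -0.308  0.015] [ 0.655 -0.308  0.015]
funnel [0.749 0.208 0.11 ] [0.732 0.203 0.11 ]
pots [0.489 0.501 0.22 ] [0.482 0.501 0.22 ]
```

View pics/crop.png

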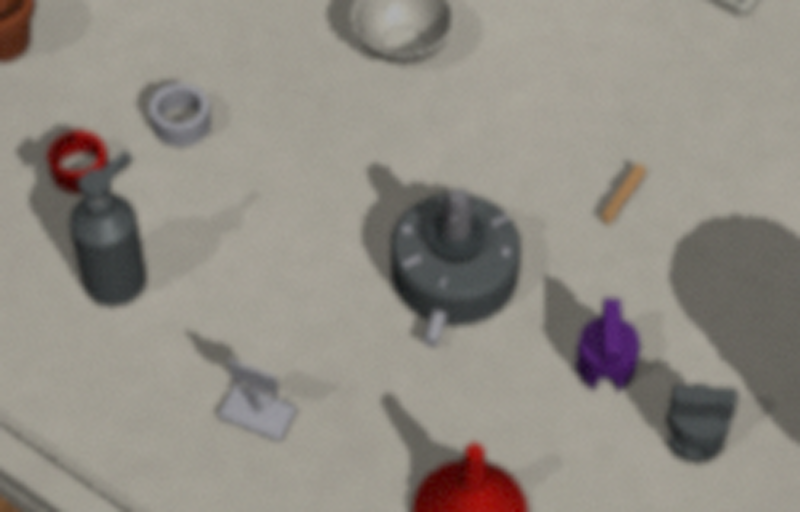

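Run:
```python
from h import *
def over(x,y,z,off):
    th=np.arctan2(y,x); u=np.array([np.cos(th),np.sin(th)])
    p=np.array([x,y])-off*u
    manip.move_to([*p,z],down(th+np.pi/2)); 
p=manip.get_position()
manip.servo_line([p[0],p[1],.32],rate=.2)
over(.565,.31,.30,.04); look("wrist","w_cap"); print(manip.get_time())
over(.543,.057,.30,.04); look("wrist","w_feed"); print(manip.get_time())
over(.552,-.267,.20,.02); look("wrist","w_ring"); print(manip.get_time(), manip.get_joint_positions())
a=[cv2.imread(f"pics/w_{n}.png") for n in("cap","feed","ring")]
cv2.imwrite("pics/m.png",np.hstack([a[0][60:420,120:520],a[1][60:420,120:520]]))
```

```text
2.45
3.45
4.7417 [-4.68402875e-01  4.41384187e-01  1.74144656e+00  3.11261634e-04
  9.58094842e-01 -1.59082216e+00]
```

View pics/m.png

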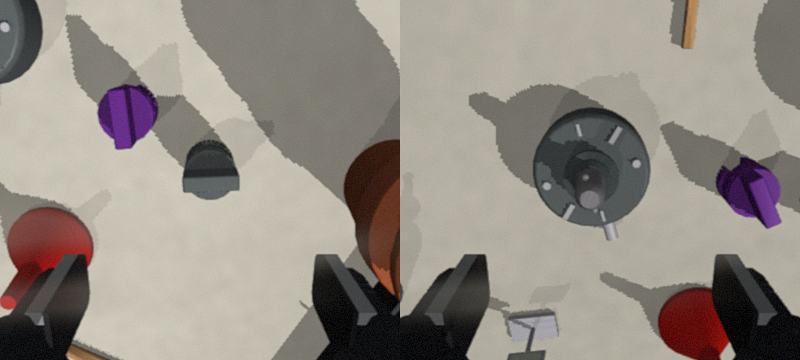

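View pics/w_ring.png

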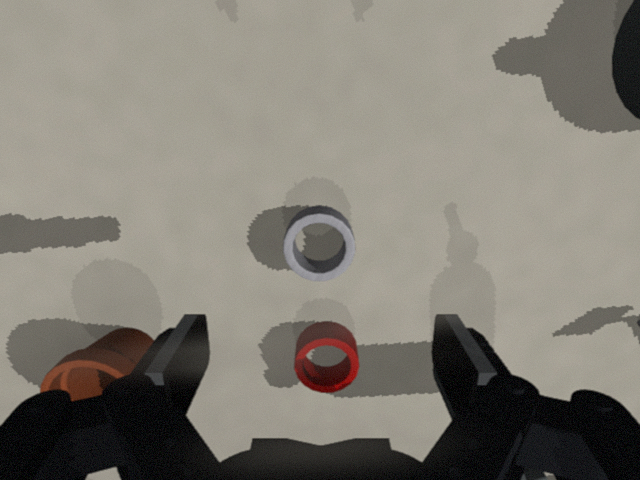

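Run:
```python
from h import *
L=lambda n:pickle.load(open(f"pics/{n}.pkl","rb"))
# feeder marks
c=L("w_feed"); g=cv2.cvtColor(c["image"],cv2.COLOR_RGB2GRAY); 
m=np.zeros_like(g); cv2.circle(m,(311,230),52,1,-1); b=((g>130)&(m>0)).astype(np.uint8)
n,_,st,ce=cv2.connectedComponentsWithStats(b)
P=[]
for i in range(1,n):
    if st[i,4]>8: w=ray(c,*ce[i],.052); print("mark",ce[i].round(1),st[i,4],w.round(4))
# cap
c=L("w_cap"); im=c["image"]; g=cv2.cvtColor(im,cv2.COLOR_RGB2GRAY)
print(g[205:265:3,300:364:4])
# ring
c=L("w_ring"); g=cv2.cvtColor(c["image"],cv2.COLOR_RGB2GRAY); h=c["image"].astype(int)
b=((h[:,:,2]-h[:,:,0]>5)).astype(np.uint8); b[:200]=0;b[290:]=0;b[:,:275]=0;b[:,365:]=0
n,lab,st,ce=cv2.connectedComponentsWithStats(b); i=1+np.argmax(st[1:,4]); print(st[i])
print(h[247,280:300], )
cs,_=cv2.findContours((lab==i).astype(np.uint8),cv2.RETR_CCOMP,cv2.CHAIN_APPROX_NONE)
for k in cs:
    if len(k)>60:
        e=cv2.fitEllipse(k); print(e, ray(c,*e[0],.03).round(4))
```

```text
mark [298.4 189.8] 38 [0.4969 0.0318 0.052 ]
mark [334.9 195.1] 84 [0.4983 0.0673 0.052 ]
mark [356.3 223.5] 50 [0.5243 0.0915 0.052 ]
mark [266.4 245.9] 45 [0.557  0.0049 0.052 ]
mark [289.4 270.3] 59 [0.5809 0.0299 0.052 ]
mark [322.5 275.5] 30 [0.5832 0.0643 0.052 ]
[[125 128 128 121  38  36  49  38  43  48  46  59 185 181 176 182]
 [125 125 124  37  42  36  37  46  43  44  39  53 139 182 180 180]
 [126 126  97  40  49  49  64  67  65  61  52  43  69 181 178 178]
 [125 124  46  43  60  63  61  61  66  55  59  58  42 154 179 177]
 [127 128  39  60  61  52  59  54  57  56  44  57  81  89 178 176]
 [128 127  50  61  52  56  60  54  57  56  52  54  56  76 180 178]
 [122 116  57  50  60  54  53  50  54  55  52  48  52  64 181 180]
 [188  98  58  57  52  57  55  53  55  51  54  55  54  52 166 178]
 [198  95  44  47  39  43  45  42  39  45  44  43  37  42  83 191]
 [200  51  40  35  45  44  44  42  37  41  36  41  38  39  39 196]
 [202  36  45  39  45  38  47  47  41  47  47  48  53  57  52 188]
 [201  74  82  84  82  89  92  94  95  97  99  96  99  99  98 184]
 [204  90  98 100  99  96  96  96  96  98 100  96 100  97  99 188]
 [200  88  99  96 100  99  98 100 101 102  96 101  99  97 104 187]
 [201  83  99  99 101  98  98 101 102  99 100 102 100 102 100 192]
 [199  79  99 100 101  99 102 105 100  98  99 100  92 125 132 191]
 [198 190 190 147  95  97  94  99  96  99 100  97 175 197 196 198]
 [202 198 196 201 160  95 100 102 102  98  98 166 197 196 199 195]
 [199 198 200 195 198 195 159 122 126 156 197 197 198 198 193 191]
 [202 200 197 199 198 197 197 197 199 197 195 195 196 196 194 194]]
[284 240   4   2   5]
[[105 101  91]
 [102 102  91]
 [100 100  92]
 [112 109 109]
 [135 138 140]
 [153 149 155]
 [147 151 153]
 [151 150 156]
 [147 145 150]
 [152 151 157]
 [151 149 157]
 [159 158 161]
 [139 140 143]
 [109 107 109]
 [ 99  96 101]
 [101  98 103]
 [110 109 108]
 [134 131 124]
 [147 141 133]
 [155 149 138]]
```

```bash
python3 - <<'E'
from h import *
L=lambda n:pickle.load(open(f"pics/{n}.pkl","rb"))
c=L("w_feed"); print("neck tip",ray(c,309,258,.121).round(4), "proj of marks centre top",proj(c,[.5401,.0483,.121]))
c=L("w_cap"); a,b=ray(c,302.5,245,.074),ray(c,359.5,243,.074); print("cap",((a+b)/2).round(4),np.linalg.norm(a-b),np.degrees(np.arctan2(*(b-a)[1::-1])))
c=L("w_ring"); h=cv2.GaussianBlur(c["image"],(5,5),0).astype(int)
b=((h[:,:,2]-h[:,:,0]>0)&(h[:,:,2]>115)).astype(np.uint8); b[:200]=0;b[290:]=0;b[:,:275]=0;b[:,365:]=0
cs,_=cv2.findContours(b,cv2.RETR_CCOMP,cv2.CHAIN_APPROX_NONE)
for k in cs:
    if len(k)>60:
        e=cv2.fitEllipse(k); print(np.round(np.hstack([*e[:2],e[2]]),1), ray(c,*e[0],.03).round(4))
E
python3 -c "
import cv2
a=cv2.imread('pics/w_feed.png')[160:310,230:390]
cv2.imwrite('pics/crop2.png',cv2.resize(a,None,fx=4,fy=4,interpolation=2))"
```

```text
neck tip [0.5391 0.0479 0.121 ] proj of marks centre top (np.float64(309.32761219392455), np.float64(259.1452084861071))
cap [0.5579 0.3181 0.074 ] 0.053704808830572937 120.84446367186135
[318.8 246.5  65.3  69.6  84.2] [ 0.5533 -0.2674  0.03  ]
[319.2 247.2  52.1  54.3 109.6] [ 0.554  -0.2673  0.03  ]
```

View pics/crop2.png

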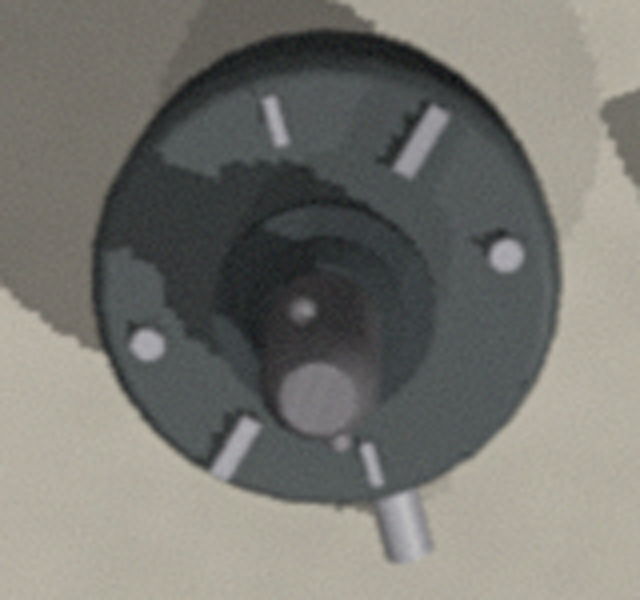

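Run:
```python
from h import *
x,y=.5537,-.2673; a=np.arctan2(y,x)+np.pi/2
D=np.degrees
for n,p,aa in [("ring place",(.5403,.0485,.12),20.6),("ring place",(.5403,.0485,.12),-159.4),("cap",(.558,.318,.1),30.8),("cap",(.558,.318,.1),-149.2),("fit",(.5403,.0485,.15),110.6),("fit",(.5403,.0485,.15),-69.4),("turn",(.5403,.0485,.15),65.6),("turn",(.5403,.0485,.15),-114.4)]:
    q=manip.solve_ik(p,down(np.radians(aa))); print(n,aa,None if q is None else np.round(q,2))
manip.move_to([x,y,.10],down(a))
manip.servo_line([x,y,.023],rate=.12)
manip.command_gripper(.04,f_grip=40)
print("w",manip.get_width(),manip.get_contact_force(),manip.get_position())
manip.servo_line([x,y,.20],rate=.25)
look("wrist","w_held"); print(manip.get_width(),manip.get_contact_force(),manip.get_time())
```

```text
ring place 20.6 [ 0.07  0.5   1.89 -0.    0.75 -0.29]
ring place -159.4 None
cap 30.8 [ 0.5   0.64  1.67  0.    0.83 -0.04]
cap -149.2 None
fit 110.6 [ 0.07  0.45  1.88 -0.    0.81 -1.86]
fit -69.4 [ 0.07  0.45  1.88 -0.    0.81  1.28]
turn 65.6 [ 0.07  0.45  1.88 -0.    0.81 -1.08]
turn -114.4 [0.07 0.45 1.88 0.   0.81 2.06]
w 0.05760204343924322 [-0.89211562  0.79613818  6.99708406] [ 0.55427362 -0.26755737  0.02433771]
0.0574673483960727 [-0.13298543 -0.0466233  -0.78715812] 7.325
```

View pics/w_held.png

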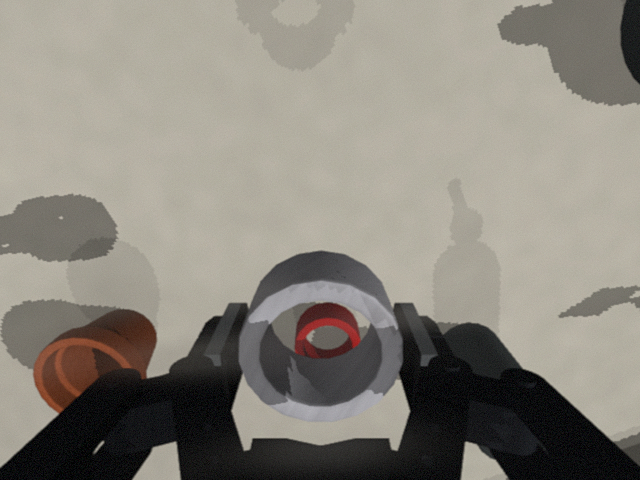

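Run:
```python
from h import *
c=pickle.load(open("pics/w_held.pkl","rb")); M=np.linalg.inv(c["mount"])
t=np.linspace(0,2*np.pi,200)
for tx in(-.0057,-.003):
  for tz in(-.003,-.001,0,.001,.003):
    P=np.c_[np.full(200,tx),.029*np.cos(t),tz+.029*np.sin(t),np.ones(200)]@M.T
    u=P[:,0]/P[:,2]*c["fx"]+c["cx"];v=P[:,1]/P[:,2]*c["fy"]+c["cy"]
    print(tx,tz,u.min().round(),u.max().round(),v.min().round(),v.max().round())
g=c["image"]; print(g[272:292:1,320].tolist()); print(g[410:426,320].tolist())
```

```text
-0.0057 -0.003 236.0 405.0 268.0 415.0
-0.0057 -0.001 236.0 404.0 274.0 419.0
-0.0057 0 236.0 404.0 277.0 422.0
-0.0057 0.001 237.0 404.0 280.0 424.0
-0.0057 0.003 237.0 404.0 285.0 428.0
-0.003 -0.003 237.0 403.0 265.0 410.0
-0.003 -0.001 238.0 403.0 271.0 414.0
-0.003 0 238.0 403.0 274.0 416.0
-0.003 0.001 238.0 402.0 276.0 418.0
-0.003 0.003 238.0 402.0 282.0 423.0
[[63, 66, 64], [67, 64, 67], [67, 68, 70], [68, 68, 71], [67, 66, 68], [70, 69, 73], [75, 71, 73], [85, 85, 86], [114, 112, 116], [151, 151, 154], [159, 157, 162], [151, 153, 154], [153, 154, 156], [150, 150, 152], [153, 152, 155], [144, 145, 148], [154, 152, 156], [160, 160, 164], [164, 163, 167], [162, 160, 166]]
[[160, 158, 164], [159, 159, 164], [159, 159, 163], [159, 156, 161], [159, 159, 163], [161, 160, 164], [159, 158, 165], [157, 157, 161], [158, 157, 163], [160, 159, 164], [154, 153, 157], [155, 155, 154], [171, 169, 158], [175, 171, 157], [177, 171, 159], [173, 170, 156]]
```

Run:
```python
from h import *
o=down(np.radians(20.6))
manip.move_to([.5403,.0485,.20],o)
manip.servo_line([.5403,.0485,.155],rate=.2)
manip.hold(.3)
c=look("wrist","w_over"); print(manip.get_position(),manip.get_contact_force(),manip.get_time())
print("tip",proj(c,[.5403,.0485,.121]))
cv2.imwrite("pics/over.png",cv2.resize(c["image"][230:450,200:440,::-1],None,fx=2.7,fy=2.7,interpolation=2))
```

```text
[0.54083695 0.04849435 0.15587749] [ 0.91943532 -0.47463697 -0.81419173] 9.25
tip (np.float64(317.8043859073052), np.float64(300.1821692908835))
```

View pics/over.png

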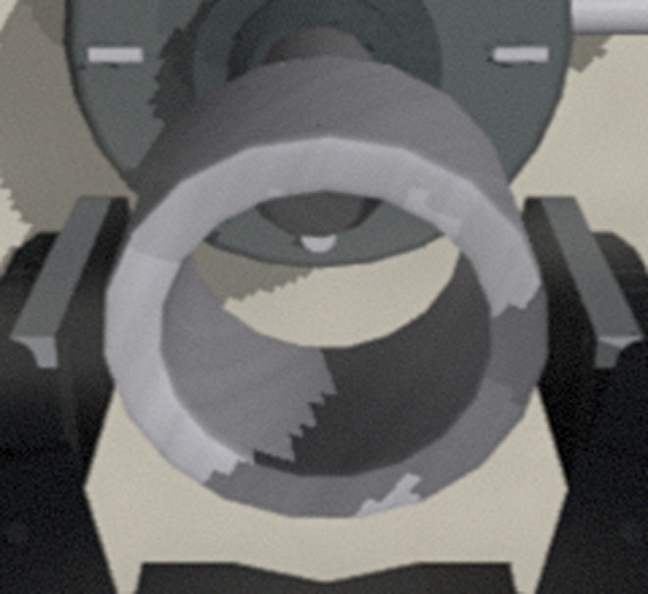

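Run:
```python
from h import *
c=pickle.load(open("pics/w_over.pkl","rb"))
C=np.array([.5403,.0485,0]); f=np.radians(20.6); X=np.array([np.cos(f),np.sin(f),0]);Y=np.array([-np.sin(f),np.cos(f),0]);Z=np.array([0,0,1])
for n,P in [("bar+",C+.046*X+.052*Z),("bar-",C-.046*X+.052*Z),("tip+y",C+.008*Y+.121*Z),("tip-y",C-.008*Y+.121*Z),("stud+",C+.046*Y+.052*Z),("stud-",C-.046*Y+.052*Z)]:
    u,v=proj(c,P); print(n,round((u-200)*2.7),round((v-230)*2.7))
```

```text
bar+ 521 51
bar- 117 51
tip+y 318 145
tip-y 318 233
stud+ 319 -152
stud- 320 231
```

Run:
```python
from h import *
x,y=.5399,.0484
manip.servo_line([x,y,.135],rate=.1)
for z in (.12,.105,.097,.092,.0885,.0875):
    manip.servo_line([x,y,z],rate=.05); f=manip.get_contact_force(); print(z,manip.get_position().round(4),f.round(2),round(manip.get_time(),2))
    if np.linalg.norm(f)>12: print("stop"); break
```

```text
0.12 [0.5397 0.0484 0.1197] [-0.68 -0.37 -0.4 ] 10.05
0.105 [0.5396 0.0484 0.1046] [ 0.73 -0.24 -0.62] 10.5
0.097 [0.5396 0.0484 0.0966] [ 0.05 -0.02 -0.8 ] 10.81
0.092 [0.5397 0.0484 0.0917] [-0.93  0.47 -0.1 ] 11.06
0.0885 [0.54   0.0484 0.0885] [-0.9   0.49 -0.7 ] 11.31
0.0875 [0.5399 0.0484 0.0876] [-0.1  -0.24  2.18] 11.56
```

Run:
```python
from h import *
x,y=.5399,.0484
manip.servo_line([x,y,.0870],rate=.05)
manip.command_gripper(.08); manip.hold(.3)
manip.servo_line([x,y,.20],rate=.25)
manip.hold(.3)
c=look("wrist","w_seated"); print(manip.get_width(),manip.get_time())
C=np.array([.5403,.0484,0])
t=np.linspace(0,2*np.pi,200); im=c["image"][:,:,::-1].copy()
pts=np.array([proj(c,C+[.029*np.cos(k),.029*np.sin(k),.094]) for k in t]); cv2.polylines(im,[np.int32(pts*8)],True,(0,255,0),1,shift=3)
cv2.imwrite("pics/seated.png",cv2.resize(im[100:400,160:480],None,fx=2,fy=2,interpolation=2))
```

```text
0.07991923457944763 13.4167
```

View pics/seated.png

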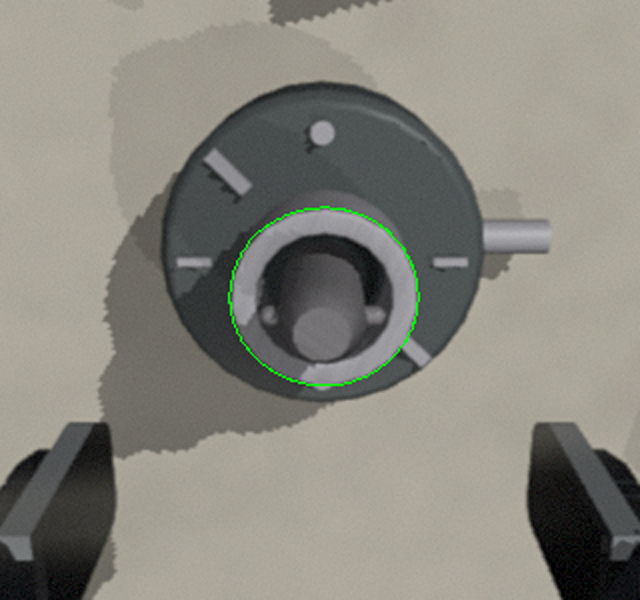

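Run:
```python
from h import *
x,y=.5579,.3181; o=down(np.radians(30.8))
manip.move_to([x,y,.20],o)
manip.command_gripper(.06)
manip.servo_line([x,y,.10],rate=.2)
manip.servo_line([x,y,.073],rate=.08)
print(manip.get_position().round(4),manip.get_contact_force().round(2))
manip.command_gripper(.005,f_grip=80)
print(manip.get_width(),manip.get_position().round(4),manip.get_contact_force().round(2))
manip.servo_line([x,y,.24],rate=.25); manip.hold(.2)
c=look("wrist","w_caph"); print(manip.get_width(),manip.get_position().round(4),manip.get_contact_force().round(2),manip.get_time())
```

```text
[0.5576 0.3179 0.0725] [0.55 0.99 0.23]
0.014862821340975175 [0.558  0.3182 0.0734] [-1.43 -0.15  2.46]
0.014374107329890288 [0.5573 0.3178 0.2382] [-0.99 -0.42 -0.77] 17.475
```

View pics/w_caph.png

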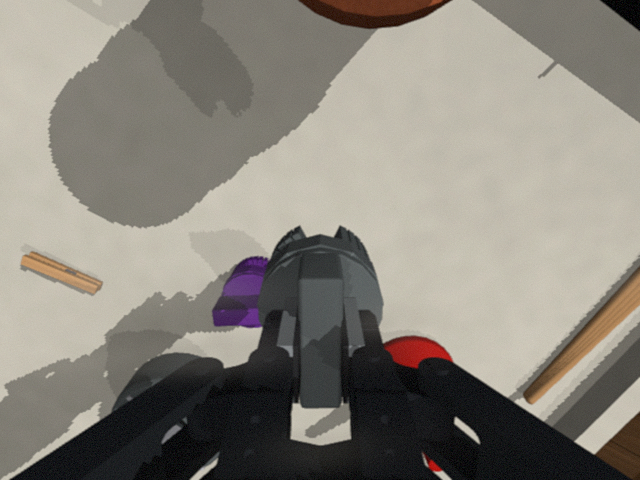

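Run:
```python
from h import *
c=pickle.load(open("pics/w_caph.pkl","rb")); M=np.linalg.inv(c["mount"])
for tz in(-.002,0,.002):
  for s in(-.027,.027):
    P=M@[-.0006,0,tz+s,1]; print(tz,s,round(P[0]/P[2]*c["fx"]+c["cx"],1),round(P[1]/P[2]*c["fy"]+c["cy"],1))
g=cv2.cvtColor(c["image"],cv2.COLOR_RGB2GRAY).astype(float)
for u in(308,321,333): print([(v,int(g[v,u-3:u+4].mean())) for v in list(range(236,292,3))+list(range(398,416,2))])
print(g[300,285:360:2].astype(int),g[390,285:360:2].astype(int))
```

```text
-0.002 -0.027 319.2 271.2
-0.002 0.027 319.4 403.2
0 -0.027 319.2 276.7
0 0.027 319.4 407.5
0.002 -0.027 319.2 282.2
0.002 0.027 319.4 411.8
[(236, 140), (239, 45), (242, 46), (245, 45), (248, 81), (251, 48), (254, 50), (257, 52), (260, 51), (263, 51), (266, 52), (269, 54), (272, 54), (275, 53), (278, 68), (281, 89), (284, 88), (287, 86), (290, 85), (398, 61), (400, 58), (402, 61), (404, 59), (406, 55), (408, 132), (410, 194), (412, 190), (414, 189)]
[(236, 51), (239, 56), (242, 55), (245, 82), (248, 54), (251, 73), (254, 50), (257, 51), (260, 52), (263, 53), (266, 54), (269, 54), (272, 55), (275, 55), (278, 70), (281, 90), (284, 87), (287, 89), (290, 89), (398, 61), (400, 62), (402, 62), (404, 61), (406, 55), (408, 151), (410, 192), (412, 188), (414, 190)]
[(236, 110), (239, 59), (242, 60), (245, 60), (248, 81), (251, 58), (254, 55), (257, 54), (260, 55), (263, 56), (266, 55), (269, 55), (272, 55), (275, 55), (278, 69), (281, 89), (284, 89), (287, 88), (290, 88), (398, 60), (400, 61), (402, 61), (404, 62), (406, 54), (408, 142), (410, 148), (412, 128), (414, 119)]
[ 55  59  55  56  58  54  50  63  75  86  85  87  86  89  87  85  89  88
  87  87  86  86  87  84  88  88  92  86  83  73  92  88  88  90  87  88
  98 100] [21 29 20  1 12 27 24 20 56 61 61 63 61 60 64 60 61 62 60 60 67 63 61 58
 61 60 57 49 38  3 25 26 16 14 14  0 12 18]
```

Run:
```python
from h import *
x,y=.5403,.0484; o=down(np.radians(110.6))
manip.move_to([x,y,.24],o)
manip.servo_line([x,y,.205],rate=.15); manip.hold(.3)
p=manip.get_position(); print(p.round(4),R.from_rotvec(manip.get_ee_rot()).as_matrix().round(3).tolist(),manip.get_contact_force().round(2))
x+=x-p[0]; y+=y-p[1]
f0=manip.get_contact_force()
for z in (.19,.183,.177,.171,.168,.165,.162,.160):
    manip.servo_line([x,y,z],rate=.05); f=manip.get_contact_force(); print(z,manip.get_position().round(4),f.round(2),round(manip.get_time(),2))
    if abs(f-f0)[2]>14 or np.hypot(*(f-f0)[:2])>8: print("stop"); break
```

```text
[0.5408 0.0485 0.2058] [[0.001, -0.352, 0.936], [0.0, 0.936, 0.352], [-1.0, -0.0, 0.001]] [ 0.15 -0.69 -0.96]
0.19 [0.5395 0.0483 0.1895] [-0.41 -0.39 -0.77] 20.21
0.183 [0.5396 0.0483 0.1826] [-0.25 -0.65 -1.58] 20.5
0.177 [0.5396 0.0483 0.1766] [ 0.04  0.7  -0.38] 20.77
0.171 [0.5395 0.0483 0.1706] [ 0.88 -0.04 -0.98] 21.03
0.168 [0.5397 0.0483 0.1678] [ 0.22 -0.38 -1.29] 21.28
0.165 [0.5401 0.0483 0.1652] [-0.3  -0.09  0.83] 21.53
0.162 [0.5401 0.0484 0.1621] [ 0.25 -0.46  2.73] 21.78
0.16 [0.5401 0.0484 0.1601] [ 0.63 -0.12  4.7 ] 22.03
```

Run:
```python
from h import *
p=[.5398,.0483]
def avg():
    F=[]
    for _ in range(15): manip.hold(.02); F.append(manip.get_contact_force())
    return np.mean(F,0).round(2)
print(avg(),manip.get_position().round(4))
manip.servo_line([*p,.1588],rate=.03); print(avg(),manip.get_position().round(4),manip.get_width(),manip.get_time())
```

```text
[0.82 0.1  4.5 ] [0.5401 0.0483 0.1602]
[1.07 0.06 4.93] [0.5401 0.0483 0.159 ] 0.01453980565854717 22.7833
```

Run:
```python
from h import *
p=[.5400,.0484,.1578]
def avg(n=8):
    F=[]
    for _ in range(n): manip.hold(.02); F.append(np.r_[manip.get_contact_force(),manip.get_torque()])
    return np.mean(F,0).round(2)
manip.servo_line(p,rate=.03); print(avg(),manip.get_position().round(4))
for d in (4,8,12,17,22):
    manip.move_to(p,down(np.radians(110.6-d))); 
    m=R.from_rotvec(manip.get_ee_rot()).as_matrix(); f=avg()
    print(d,round(110.6-np.degrees(np.arctan2(m[1,1],m[0,1])),1),manip.get_position().round(4),f,round(manip.get_time(),2))
    if abs(f[5])>1.2 or f[2]>20: print("stop"); break
c=look("wrist","w_t")
cv2.imwrite("pics/t.png",c["image"][180:,100:540,::-1])
```

```text
[ 0.81 -0.18  5.65  0.08 -0.12  0.01] [0.5401 0.0484 0.158 ]
4 4.0 [0.5398 0.0484 0.1579] [ 0.02  0.07  5.33  0.07  0.04 -0.06] 23.55
8 8.0 [0.5397 0.0484 0.1578] [-0.13 -0.03  5.71  0.1   0.06 -0.04] 23.93
12 12.0 [0.5397 0.0484 0.1578] [-0.23 -0.46  5.6   0.1   0.05 -0.04] 24.32
17 17.0 [0.5397 0.0484 0.1578] [ 0.01 -0.    5.46  0.13  0.07 -0.06] 24.7
22 22.0 [0.5397 0.0484 0.1578] [-0.45 -0.13  5.71  0.13  0.05 -0.04] 25.08
```

View pics/t.png

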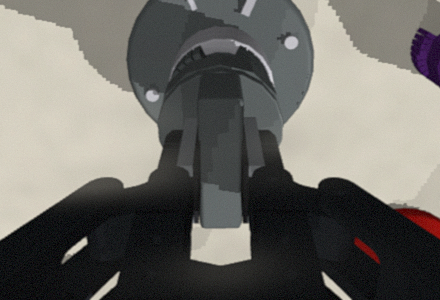

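Run:
```python
from h import *
p=[.5403,.0484,.1578]
for d in (27,32,37,41,45):
    manip.move_to(p,down(np.radians(110.6-d))); 
manip.hold(.5)
m=R.from_rotvec(manip.get_ee_rot()).as_matrix()
F=[]
for _ in range(10): manip.hold(.02); F.append(np.r_[manip.get_contact_force(),manip.get_torque()])
print(110.6-np.degrees(np.arctan2(m[1,1],m[0,1])),manip.get_position().round(4),np.mean(F,0).round(2),manip.get_width(),manip.get_time())
c=look("wrist","w_f"); a=c["image"][150:450,120:520,::-1]
s=look("scene","s_f"); b=cv2.resize(s["image"][195:295,280:410,::-1],(390,300),interpolation=2)
for n in("side",): e=look(n,"e_f")
b2=cv2.resize(e["image"][210:320,260:390,::-1],(354,300),interpolation=2)
cv2.imwrite("pics/f.png",np.vstack([np.hstack([a,b]),np.hstack([b2,np.zeros((300,436,3),np.uint8)])]))
```

```text
45.00944699933085 [0.54   0.0484 0.1578] [-0.74 -0.17  5.63  0.12  0.03 -0.05] 0.014598259294998814 27.05
```

View pics/f.png

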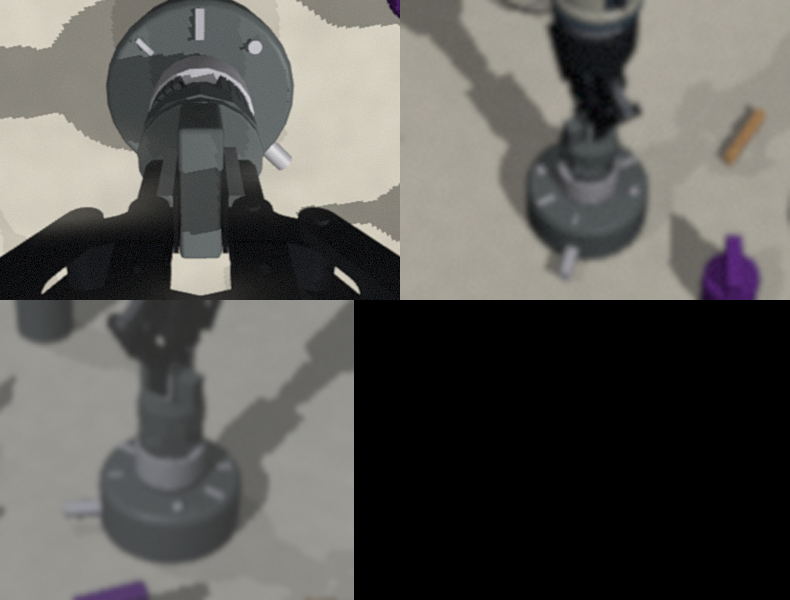

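```bash
python3 -c "
from rig import manip
manip.sign_off(); print(manip.get_time())"
```

```text
the job is handed in; nothing more can be done
the job is handed in; nothing more can be done
```

The job is handed in, about 27 s into the 61 s allowed. The sign-off gave no verdict.

**What I did**
- **Ring:** I slid the aluminium spacer ring over the neck, set it on the spring seat and let go. The wrist picture showed it flat and centred to about 1 mm.
- **Cap:** I gripped the grey cap by its bar, lined the bar up with the cross pin, pushed it down onto the spring and turned it 45.0° clockwise. I handed in while still gripping the bar and holding it there.

**Last checks**
- **Alignment:** the bar points at the long raised mark, and the cap stands upright on the ring.
- **Grip:** the cap showed no slip, because its bar sat at the same place in the wrist picture as when I picked it up. The grip setting is 80 N.
- **Turning:** it took only about 0.05 N m, so nothing was jamming.
- **Surroundings:** the arm went near none of the bystanders except when passing well above. I took no final overall picture to confirm they had not moved.

**One disagreement:** the two estimates of how far the seat is pressed differ. Arm position says about 9 mm (rim near 84–85 mm up), while the push force of about 6.5 N says about 6.5–7 mm. Either value meets the required rim height and seat travel.

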